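Find the heavy side of the clinostat drum by feel and hold it down

ROBOT

A 6-joint arm with a two-finger parallel gripper is mounted at the origin on a cart in front of the work surface, level with it; the furniture and walls round the work are solid. World frame = base frame: x ahead of the robot, y to its left, z up, the work surface at z = 0. Lengths are in m, angles in degrees, forces in N, time in s.
With the tool pointing down it reaches from about 0.25 to 0.85 m from the base axis. Payload 12.5 kg.
Tool frame: the origin (TCP) lies at the very end of the fingers, on their centre line; the grasp point (between the pads) lies 19 mm behind it; z points along the fingers, y is the line along which they close (so a half turn about z gives the same grasp; the last joint's range is limited). The gripper opens to 93 mm and grips with 3 to 60 N. Pads are 15 mm wide; open, the fingers measure 128 mm over their backs; the gripper's body (75 mm by 188 mm) begins 65 mm behind the grasp point.
Start: joints at [-78.587, 20.094, 94.641, -0, 65.266, -4.847], TCP at [0.154, -0.528, 0.179] pointing down, gripper open.
Joint ranges: [-157.81, 157.81], [-45, 120.19], [0.68, 151.7], [-89.99, 269.99], [4.06, 180], [-164.3, 164.3]. Speed limits (degrees/s): [127.2, 127.2, 159.86, 180, 180, 180].

INTERFACE

Orientations are given as a 3x3 rotation matrix whose columns are the frame's x, y, z axes.
In Python, from workcell import arm, read_camera, get_calibration, job gives the robot as it stands.
- The arm moves only by the shell command python3 -m inch 'ROWS' [OPENING] [FORCE]. ROWS is JSON, a list of rows, each an object with "slide": the shift along the world's x, y, z normalised to -1 to 1, where 1 is 20 cm, a list of three; "turn": the turn, a rotation vector about the world's x, y, z normalised to -1 to 1, where 1 is pi/2 rad, a list of three. A call has 1 to 5 rows; each row is the pose to reach, as a shift and turn from the pose commanded when the call began; what a row does not reach only later rows make up. A row lasts 1/8 s, in which the tool goes at most 62.5 mm and 10.7 degrees, less where a joint would pass 70% of its speed; a pose out of reach is approached as far as the arm can. A call with a number of a shift or a turn outside -1 to 1 is refused whole. A call with a gripper value outside its range is refused whole. OPENING is the opening in per cent of the stroke, from 0 (shut) to 100 (fully open), set as the call begins (- or left out, the last holds). The fingers move at their own pace and stop on an object; FORCE is the grip in N (left out, the last holds). Time passes only in rows, so rows that repeat a pose let the fingers close. It gives the time, the measured TCP pose, the force, the opening and the grip force at its end, in the units of the state.
- arm.observe(): the state, without advancing time (a new reading comes with each control period).
- read_camera(name): name is "scene" or "top" or "wrist"; returns the picture (420x560x3 uint8, blue, green, red); there is no depth.
- get_calibration(name): a dict with "mtx" (3x3 intrinsics, pixels), "rvec" (rotation vector, rad) and "tvec" (3), from world to camera coordinates, as OpenCV has them; the wrist camera has in their place "T_tool_cam" (4x4, takes a point from camera to tool coordinates, whose origin is the TCP and whose axes are the flange's). Camera axes: x right, y down, z forward; pixel columns grow to the right and rows downward; lengths in m; the calibration is good to about 2 mm. The wrist camera is an equidistant fisheye: a pixel r from the principal point sees the ray r / f radians off the axis. A picture is of the moment at which its call begins: read the wrist's pose just before it. get_calibration takes no time and is no camera call.
- job.job_done(): hands the job in; it is judged then, once.
The state is a dict: "clock": time; "joint_pos": joint angles; "qvel": joint speeds; "joint_efforts": joint torques, N m; "ee_pos": TCP position; "tcp_rot": TCP orientation; "force": force on the tool from outside, world axes, zero at the start; "ft_torque": the same for the moment, N m; "width": finger opening in m; "grip_force": force on a finger pad.
Only numpy, scipy, OpenCV 4.12 (cv2) and the standard library are available. Lean on these libraries where they do the work, as an engineer would, in place of code of your own. Each camera call takes 0.05 s, during which the arm holds its last target. There are 200 camera calls.

TASK

The closed seedling drum of the clinostat was packed off-centre, and nothing on the outside shows which side is heavy. Take it by its crank grip, turn it at least half a turn from where it stands and feel which side is heavy, then bring the heavy side straight down, underneath the spindle. Finish with the drum at rest and the grip still held in the fingers, because I am going to screw a balance weight into the top; leave the other things on the table where they are.

Things in the scene. Friction and masses are not known exactly. Their poses are not given: they have to be found in the camera images.
- spindle (a point): Point on the level spindle axis of the clinostat, in front of the drum and level with the middle of the crank grip, 150 mm above the table. x axis: along the spindle into the drum (away from the robot, give or take the stand's yaw); y left, z up. The stand never moves. From here along x: crank arm's front face 44 mm, drum's front 80 mm, its back 142 mm, white housing 158 mm.
- drum (a joint): Turn of the drum with its crank, rad: 0 with the crank grip straight above the spindle, growing clockwise as seen from the robot (from the top to the spindle's -y side, the robot's right); turns any number of times either way. A dragging clutch (0.27 N m at all angles) keeps the drum wherever it is left: it never swings by itself. The crank is balanced by the steel weight on its tail.
- drum_front (a point): Middle of the front face of the closed black drum with aluminium bands (145 mm diameter, 62 mm long); axes as spindle. Its load, fixed at an unknown angle from the crank, adds a torque of at most 0.17 to 0.23 N m that goes as the sine of the angle between the heavy side and straight down: turned steadily, it is stiffest while the heavy side rises, easiest while it sinks.
- grip: Black crank grip, a round bar 18 mm thick and 60 mm long, parallel to the spindle and 50 mm from its axis; origin at its middle, x axis along it towards the drum. It runs freely on its pin, so fingers can hold it firmly and keep their direction while the crank goes round; it stands 14 mm clear of the crank arm, with free air all round.
- weight_1: Brass balance weight, 25 mm diameter, 27 mm high with its stud, standing on the table; origin under its centre. Bystander.
- weight_2: Second brass balance weight, the same. Bystander.
- seed_jar: Jar with green lid, 54 mm diameter, 70 mm high, standing on the table; origin under its centre. Bystander.
- screwdriver: Red screwdriver, 172 mm long, lying on the table. Bystander.
- microscope_mid (a point): Middle of the tall white microscope that stands at the left of the work: about 340 mm along x, 210 mm along y and 465 mm high. It is fixed and does not move; keep the arm clear of it.

How it is judged:
By the outcome, as a careful person would: the job done as asked, in the order asked, and still so for the second after the job is handed in, while the arm keeps its last pose, push and grip.
It also fails if it takes over 58 s, if anything falls off the work surface, if the arm or the gripper's body presses on something with over 40 N, if the wrist force passes 120 N, or if a joint passes its speed limit or range.

## Working session

There is one attempt and no reset: what is moved stays moved. The work goes in short steps, Python scripts to look and compute and a shell command to move; the robot and the scene stay as the last step left them, time stands still between calls to the robot, and variables do not carry over. Pictures are saved under pics/ and viewed, at most 10 in all, crops included, and the job is handed in when it is done.

```bash
mkdir -p pics; python3 - <<'E'
from workcell import arm, read_camera, get_calibration
import cv2, numpy as np
for n in ("scene","top"):
    im=read_camera(n); cv2.imwrite(f"pics/{n}0.png",im)
    c=get_calibration(n); print(n,np.round(c["mtx"],1).tolist(),np.round(c["rvec"],3).ravel(),np.round(c["tvec"],3).ravel())
s=arm.observe(); print(s["clock"],s["ee_pos"],np.round(s["tcp_rot"],3).tolist(),s["width"],s["force"])
E
```

```text
scene [[399.7, 0.0, 274.2], [0.0, 399.7, 208.9], [0.0, 0.0, 1.0]] [ 1.107 -2.123  1.176] [0.318 0.404 0.901]
top [[382.6, 0.0, 283.2], [0.0, 382.6, 221.5], [0.0, 0.0, 1.0]] [ 2.163 -2.121  0.205] [-0.042  0.595  1.038]
0.1 [ 0.15396123 -0.52764296  0.17895842] [[0.96, 0.28, -0.0], [0.28, -0.96, 0.001], [0.0, -0.001, -1.0]] 0.09298958336510886 [-0.15247235  0.7861504   0.35568778]
```

View pics/scene0.png

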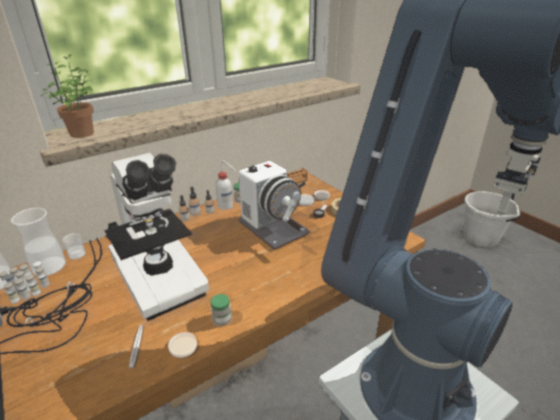

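View pics/top0.png

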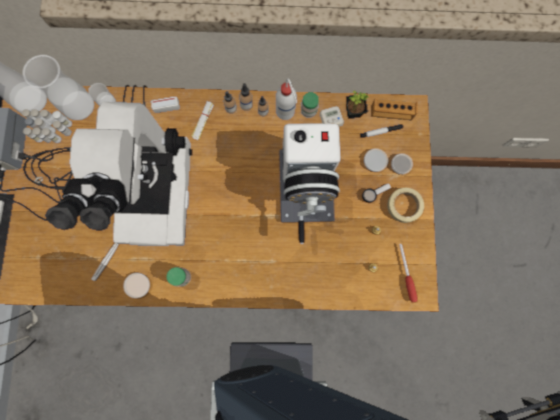

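The scene shows the clinostat at about (270,200). In the top view the drum is at (312,185), with what looks like the black grip at (302,231). I'll enlarge both.

```bash
python3 - <<'E'
import cv2, numpy as np
a=cv2.imread("pics/scene0.png")[150:250,225:335]; b=cv2.imread("pics/top0.png")[150:250,255:365]
cv2.imwrite("pics/crop1.png",np.vstack([np.hstack([cv2.resize(i,None,fx=3.6,fy=3.6,interpolation=2) for i in (a,b)])]))
E
```

```text
(no output)
```

View pics/crop1.png

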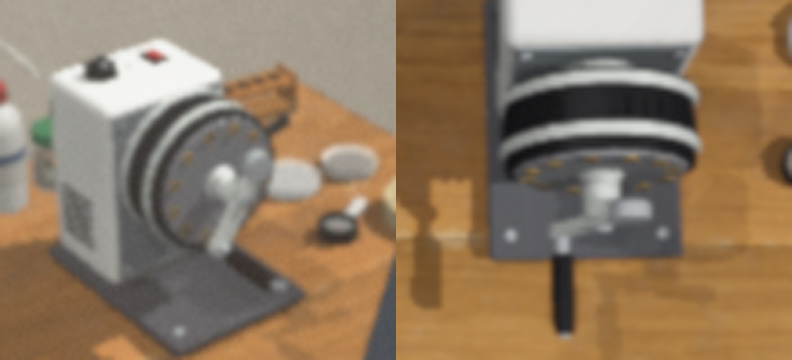

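The crop shows the crank pointing down and towards the robot's left. In crop pixels the grip runs (563,255) to (566,335) in top and about (225,250) to (275,290) in scene, with the hub near (222,182) and (605,180). I'll triangulate these.

```bash
cat > h.py <<'E'
import cv2, numpy as np
from workcell import arm, read_camera, get_calibration
def ray(n,uv):
    c=get_calibration(n); R=cv2.Rodrigues(np.array(c["rvec"],float))[0]; t=np.array(c["tvec"],float).ravel()
    d=R.T@np.linalg.solve(np.array(c["mtx"]),[uv[0],uv[1],1]); return -R.T@t, d/np.linalg.norm(d)
def wray(uv,s):
    c=get_calibration("wrist"); m=np.array(c["mtx"]); T=np.array(c["T_tool_cam"])
    x=(uv[0]-m[0,2]); y=(uv[1]-m[1,2]); r=np.hypot(x,y); th=r/m[0,0]
    d=np.array([np.sin(th)*x/r,np.sin(th)*y/r,np.cos(th)]); R=np.array(s["tcp_rot"])
    return np.array(s["ee_pos"])+R@T[:3,3], R@T[:3,:3]@d
def tri(*rays):
    A=sum(np.eye(3)-np.outer(d,d) for o,d in rays); b=sum((np.eye(3)-np.outer(d,d))@o for o,d in rays)
    p=np.linalg.solve(A,b); return p,[np.linalg.norm((np.eye(3)-np.outer(d,d))@(p-o)) for o,d in rays]
def plane(r,z): o,d=r; return o+d*(z-o[2])/d[2]
E
python3 - <<'E'
from h import *
S=lambda x,y:ray("scene",(225+x/3.6,150+y/3.6)); T=lambda x,y:ray("top",(255+(x-396)/3.6,150+y/3.6))
np.set_printoptions(precision=3,suppress=True)
print("hub",tri(S(222,182),T(605,180)))
print("cap",tri(S(220,250),T(563,240)))
print("tip",tri(S(272,288),T(566,333)))
print("cw",tri(S(257,160),T(635,208)))
print("base corners z~.012",[plane(T(*p),.012) for p in((490,257),(681,257),(700,190),(489,180))])
print("band edges",[plane(T(*p),.15) for p in((502,152),(697,152))],[plane(T(*p),.15) for p in((507,95),(697,92))])
print("weights",[plane(ray("top",p),.015) for p in((376,230),(373,268))])
E
```

```text
hub (array([ 0.637, -0.104,  0.153]), [np.float64(0.0006815395559408093), np.float64(0.000681539555940859)])
cap (array([ 0.601, -0.077,  0.108]), [np.float64(0.0013662773236090633), np.float64(0.0013662773236089922)])
tip (array([ 0.531, -0.081,  0.104]), [np.float64(0.00029391247065610357), np.float64(0.00029391247065595487)])
cw (array([ 0.61 , -0.123,  0.182]), [np.float64(4.093323030169379e-05), np.float64(4.093323030177252e-05)])
base corners z~.012 [array([ 0.602, -0.024,  0.012]), array([ 0.606, -0.181,  0.012]), array([ 0.663, -0.198,  0.012]), array([ 0.667, -0.022,  0.012])]
band edges [array([ 0.656, -0.03 ,  0.15 ]), array([ 0.66 , -0.172,  0.15 ])] [array([ 0.699, -0.033,  0.15 ]), array([ 0.705, -0.173,  0.15 ])]
weights [array([ 0.582, -0.305,  0.015]), array([ 0.471, -0.293,  0.015])]
```

```bash
python3 -m inch '[{"slide":[0.2,0.25,0.3],"turn":[0,0,-0.05]},{"slide":[0.5,0.6,0.6],"turn":[0,0,-0.1]},{"slide":[0.8,0.9,0.6],"turn":[0,0,-0.153]},{"slide":[0.8,1,0.6],"turn":[0,0,-0.153]},{"slide":[0.8,1,0.6],"turn":[0,0,-0.153]}]' 100
python3 -m inch '[{"slide":[0.15,0.25,0],"turn":[0,0,0]},{"slide":[0.3,0.5,0],"turn":[0,0,0]},{"slide":[0.45,0.75,0],"turn":[0,0,0]},{"slide":[0.6,1,0],"turn":[0,0,0]},{"slide":[0.6,1,0],"turn":[0,0,0]}]'
python3 -m inch '[{"slide":[0.2,0.1,0],"turn":[0,0,0]},{"slide":[0.35,0.2,-0.05],"turn":[0,0,0]},{"slide":[0.48,0.24,-0.1],"turn":[0,0,0]},{"slide":[0.48,0.24,-0.1],"turn":[0,0,0]},{"slide":[0.48,0.24,-0.1],"turn":[0,0,0]}]'
python3 - <<'E'
from h import *
s=arm.observe(); im=read_camera("wrist"); cv2.imwrite("pics/w1.png",im)
c=get_calibration("wrist"); print(np.round(c["mtx"],1).tolist(),np.round(c["T_tool_cam"],3).tolist())
print(s["clock"],s["ee_pos"],np.round(s["tcp_rot"],3).tolist(),s["force"])
E
```

```text
clock: 0.72
ee_pos: [0.3151, -0.326, 0.3001]
tcp_rot: [[0.999, 0.045, 0.0], [0.045, -0.999, -0.0], [0.0, 0.0, -1.0]]
force: [-0.7, -0.1, 0.9]
width: 0.0929
grip_force: 0.0
clock: 1.35
ee_pos: [0.435, -0.1251, 0.2991]
tcp_rot: [[0.999, 0.048, -0.0], [0.048, -0.999, 0.001], [-0.0, -0.001, -1.0]]
force: [-1.0, 0.1, -0.6]
width: 0.093
grip_force: 0.0
clock: 1.98
ee_pos: [0.5294, -0.0808, 0.2795]
tcp_rot: [[0.999, 0.043, -0.0], [0.043, -0.999, -0.0], [-0.0, 0.0, -1.0]]
force: [-0.6, 0.2, 0.5]
width: 0.093
grip_force: 0.0
[[325.2, 0.0, 282.7], [0.0, 325.2, 207.3], [0.0, 0.0, 1.0]] [[0.001, -0.964, -0.265, 0.073], [1.0, 0.001, 0.001, -0.001], [-0.0, -0.265, 0.964, -0.205], [0.0, 0.0, 0.0, 1.0]]
1.975 [ 0.52935728 -0.08075865  0.27954302] [[0.999, 0.043, -0.0], [0.043, -0.999, -0.0], [-0.0, 0.0, -1.0]] [-0.62439528  0.20671129  0.49856383]
```

View pics/w1.png

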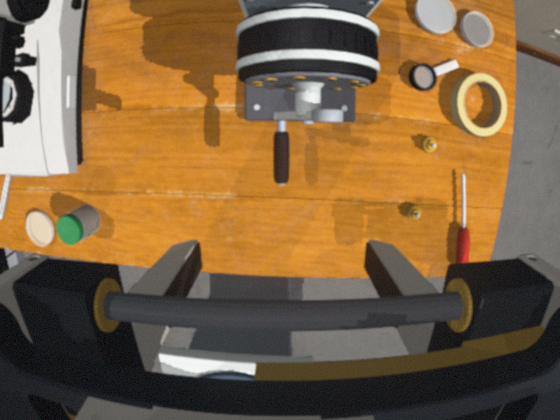

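The wrist view shows the black grip from (282,131) to (281,184), its silver pin up to (282,121), and the crank arm at about (300,112). I'll combine these with the other views.

```bash
python3 - <<'E'
from h import *
np.set_printoptions(precision=3,suppress=True)
s=arm.observe(); im=cv2.imread("pics/w1.png")
g=cv2.cvtColor(im,6)[115:200,262:302]
m=((g<60)*255).astype(np.uint8); n,l,st,ce=cv2.connectedComponentsWithStats(m)
print([(st[i]+[262,115,0,0,0]).tolist() for i in range(1,n) if st[i][4]>60])
for y in (140,150,160,170,178):
    r=np.where(m[y-115,5:35]>0)[0]+267; print(y,r.min(),r.max(), plane(wray(((r.min()+r.max())/2,y),s),.106))
T=lambda x,y:ray("top",(255+(x-396)/3.6,150+y/3.6));S=lambda x,y:ray("scene",(225+x/3.6,150+y/3.6))
print("tip",tri(wray((281,182),s),T(566,333),S(272,288)))
print("hub",tri(wray((309,88),s),T(605,180),S(222,182)))
print("drum edges",[plane(wray(p,s),.15) for p in((239,65),(379,65))])
E
```

```text
[[274, 133, 14, 49, 615]]
140 275 287 [ 0.579 -0.075  0.106]
150 274 287 [ 0.568 -0.075  0.106]
160 274 287 [ 0.556 -0.076  0.106]
170 275 287 [ 0.544 -0.077  0.106]
178 275 286 [ 0.534 -0.077  0.106]
tip (array([ 0.53 , -0.079,  0.105]), [np.float64(0.0016969273827313405), np.float64(0.0016488794845846433), np.float64(0.00037685538982296215)])
hub (array([ 0.637, -0.103,  0.153]), [np.float64(0.0016721216958555413), np.float64(0.0016551354396476996), np.float64(3.099734338613939e-05)])
drum edges [array([ 0.659, -0.029,  0.15 ]), array([ 0.669, -0.174,  0.15 ])]
```

```bash
python3 -m inch '[{"slide":[0.115,0.022,-0.2],"turn":[0,0,0]},{"slide":[0.115,0.022,-0.45],"turn":[0,0,0]},{"slide":[0.115,0.022,-0.7],"turn":[0,0,0]},{"slide":[0.115,0.022,-0.9],"turn":[0,0,0]},{"slide":[0.115,0.022,-0.957],"turn":[0,0,0]}]'
python3 -m inch '[{"slide":[0,0,0],"turn":[0,0,0]},{"slide":[0,0,0],"turn":[0,0,0]},{"slide":[0,0,0],"turn":[0,0,0]},{"slide":[0,0,0],"turn":[0,0,0]},{"slide":[0,0,0],"turn":[0,0,0]}]' 0 30
python3 -m inch '[{"slide":[0,0,0],"turn":[0,0,0]},{"slide":[0,0,0],"turn":[0,0,0]},{"slide":[0,0,0],"turn":[0,0,0]}]' 0 50
python3 - <<'E'
from h import *
s=arm.observe(); print(s["ft_torque"],s["width"]); im=read_camera("wrist"); cv2.imwrite("pics/w2.png",im)
E
```

```text
clock: 2.65
ee_pos: [0.5516, -0.0759, 0.0868]
tcp_rot: [[0.999, 0.043, -0.003], [0.043, -0.999, 0.001], [-0.003, -0.001, -1.0]]
force: [0.9, -0.1, 1.2]
width: 0.0929
grip_force: 0.0
clock: 3.28
ee_pos: [0.5531, -0.0756, 0.0883]
tcp_rot: [[0.999, 0.044, 0.0], [0.044, -0.999, -0.0], [0.0, 0.0, -1.0]]
force: [0.5, -0.3, 0.3]
width: 0.0478
grip_force: 0.0
clock: 3.65
ee_pos: [0.553, -0.0756, 0.088]
tcp_rot: [[0.999, 0.043, -0.0], [0.043, -0.999, 0.0], [-0.0, -0.0, -1.0]]
force: [0.3, -0.1, -0.0]
width: 0.0178
grip_force: 0.0
[ 0.05813682 -0.00544142  0.01449952] 0.01779830787510104
```

View pics/w2.png

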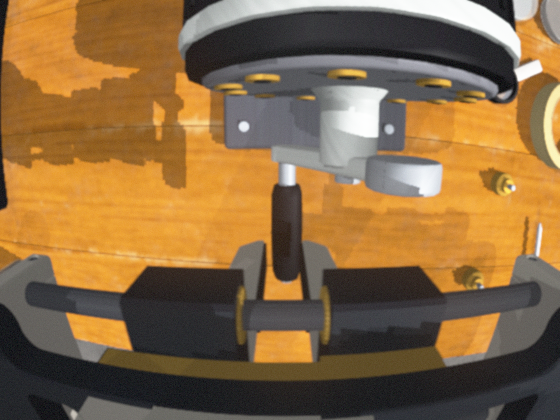

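The wrist view shows the grip, rows 185–280 near column 287, between the two fingertips. I'll let the fingers build up force.

```bash
python3 -m inch '[{"slide":[0,0,0],"turn":[0,0,0]},{"slide":[0,0,0],"turn":[0,0,0]}]' 0 50
python3 - <<'E'
import numpy as np
# per 25deg call: circle centre (yc,zc)=(-.105,.15), yaw 2.5: shifts rel to call start, r=.05, th = angle from top toward -y
r=.05
for d in(1,):
  for k in range(15):
    t0=-148+25*k
    print(t0,[[round(-0.044*-r*(np.sin(np.radians(t0))-np.sin(np.radians(t0+5*j)))/.2,3),round(-r*(np.sin(np.radians(t0+5*j))-np.sin(np.radians(t0)))/.2,3),round(r*(np.cos(np.radians(t0+5*j))-np.cos(np.radians(t0)))/.2,3)] for j in range(1,6)])
E
```

```text
clock: 3.95
ee_pos: [0.553, -0.0756, 0.088]
tcp_rot: [[0.999, 0.043, -0.0], [0.043, -0.999, 0.0], [-0.0, -0.0, -1.0]]
force: [-0.7, -0.4, 0.1]
width: 0.0006
grip_force: 0.0
-148 [[np.float64(0.001), np.float64(0.018), np.float64(0.012)], [np.float64(0.002), np.float64(0.035), np.float64(0.026)], [np.float64(0.002), np.float64(0.05), np.float64(0.042)], [np.float64(0.003), np.float64(0.065), np.float64(0.058)], [np.float64(0.003), np.float64(0.077), np.float64(0.076)]]
-123 [[np.float64(0.0), np.float64(0.011), np.float64(0.019)], [np.float64(0.001), np.float64(0.02), np.float64(0.038)], [np.float64(0.001), np.float64(0.028), np.float64(0.059)], [np.float64(0.001), np.float64(0.034), np.float64(0.08)], [np.float64(0.002), np.float64(0.038), np.float64(0.101)]]
-98 [[np.float64(0.0), np.float64(0.002), np.float64(0.022)], [np.float64(0.0), np.float64(0.002), np.float64(0.044)], [np.float64(0.0), np.float64(0.001), np.float64(0.065)], [np.float64(-0.0), np.float64(-0.003), np.float64(0.087)], [np.float64(-0.0), np.float64(-0.008), np.float64(0.108)]]
-73 [[np.float64(-0.0), np.float64(-
[... 2937 characters left out ...]
4), np.float64(0.083), np.float64(-0.027)], [np.float64(0.005), np.float64(0.104), np.float64(-0.029)]]
177 [[np.float64(0.001), np.float64(0.022), np.float64(-0.0)], [np.float64(0.002), np.float64(0.044), np.float64(0.002)], [np.float64(0.003), np.float64(0.065), np.float64(0.005)], [np.float64(0.004), np.float64(0.086), np.float64(0.011)], [np.float64(0.005), np.float64(0.107), np.float64(0.018)]]
202 [[np.float64(0.001), np.float64(0.02), np.float64(0.009)], [np.float64(0.002), np.float64(0.039), np.float64(0.02)], [np.float64(0.002), np.float64(0.057), np.float64(0.032)], [np.float64(0.003), np.float64(0.074), np.float64(0.046)], [np.float64(0.004), np.float64(0.089), np.float64(0.061)]]
```

The fingers shut on nothing (width 0.6 mm). The two wrist views give a better baseline, so I'll re-triangulate from them.

```bash
python3 - <<'E'
from h import *
np.set_printoptions(precision=4,suppress=True)
R=[[.999,.043,0],[.043,-.999,0],[0,0,-1]]
a=dict(ee_pos=[0.52936,-0.08076,0.27954],tcp_rot=R); b=dict(ee_pos=[.553,-.0756,.088],tcp_rot=R)
for n,p,q in (("tip",(281,183),(286,280)),("end",(282,132.5),(288,185)),("weight1",(429,144),(505,183)),("hubfront",(307,117),(346,180))):
    print(n,tri(wray(p,a),wray(q,b)))
print("tcp in b sees", [plane(wray((286,280),b),z) for z in (.09,.1,.105,.11)])
from h import *
im=read_camera("wrist"); c=read_camera("scene")[150:250,225:335]
cv2.imwrite("pics/w3.png",np.hstack([im[150:400,150:420],cv2.resize(c,(275,250),interpolation=2)]))
E
```

```text
tip (array([ 0.5297, -0.0775,  0.1125]), [np.float64(9.321175359711733e-05), np.float64(9.321175359713877e-05)])
end (array([ 0.5879, -0.0761,  0.1031]), [np.float64(0.0001257265475017598), np.float64(0.00012572654750180336)])
weight1 (array([ 0.5852, -0.3029,  0.015 ]), [np.float64(0.0006990811950536067), np.float64(0.0006990811950536173)])
hubfront (array([ 0.6057, -0.0979,  0.1711]), [np.float64(0.0017578764979470371), np.float64(0.0017578764979471885)])
tcp in b sees [array([ 0.5177, -0.0782,  0.09  ]), array([ 0.523 , -0.0778,  0.1   ]), array([ 0.5257, -0.0777,  0.105 ]), array([ 0.5284, -0.0775,  0.11  ])]
```

View pics/w3.png

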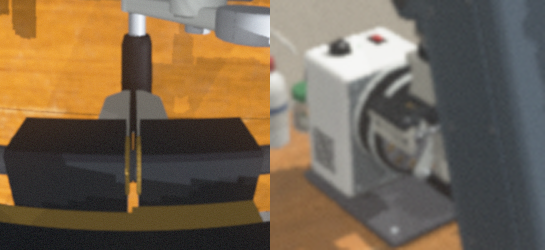

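In w3 the closed fingers hide the near part of the grip, with the fingertips at row 242, so they closed above it. I'll open, go 35 mm lower and close again.

```bash
python3 -m inch '[{"slide":[0,0,0],"turn":[0,0,0]},{"slide":[0,0,0],"turn":[0,0,0]},{"slide":[0,0,0],"turn":[0,0,0]},{"slide":[0,0,0],"turn":[0,0,0]},{"slide":[0,0,0],"turn":[0,0,0]}]' 60 30
python3 -m inch '[{"slide":[0,-0.005,-0.05],"turn":[0,0,0]},{"slide":[0,-0.005,-0.1],"turn":[0,0,0]},{"slide":[0,-0.005,-0.15],"turn":[0,0,0]},{"slide":[0,-0.005,-0.175],"turn":[0,0,0]},{"slide":[0,-0.005,-0.175],"turn":[0,0,0]}]'
python3 - <<'E'
from h import *
s=arm.observe(); print(s["width"],s["ee_pos"]); im=read_camera("wrist"); c=read_camera("scene")[140:250,225:345]
cv2.imwrite("pics/w4.png",np.hstack([im[150:400,150:420],cv2.resize(c,(480,440),interpolation=2)[:250] if 0 else cv2.resize(c,(273,250),interpolation=2)]))
E
```

```text
clock: 4.68
ee_pos: [0.553, -0.0756, 0.088]
tcp_rot: [[0.999, 0.043, -0.0], [0.043, -0.999, 0.0], [-0.0, -0.0, -1.0]]
force: [0.3, 1.0, -0.4]
width: 0.0457
grip_force: 0.0
clock: 5.3
ee_pos: [0.5528, -0.0765, 0.0526]
tcp_rot: [[0.999, 0.043, -0.001], [0.043, -0.999, 0.0], [-0.001, -0.0, -1.0]]
force: [-1.0, -0.6, -1.2]
width: 0.0557
grip_force: 0.0
0.05574880737459231 [ 0.55282872 -0.07652221  0.05259388]
```

View pics/w4.png

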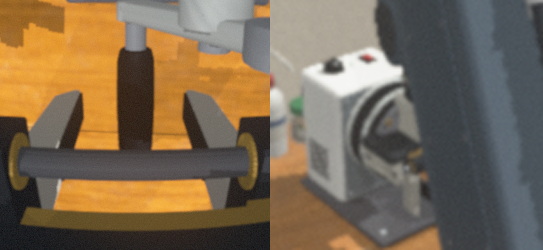

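w4 shows the open fingers either side of the grip, at columns 80 and 185 in the crop, with the grip between them. I'll close now.

```bash
python3 -c "
from h import *
o,d=ray('scene',(287.4,234.5)); print(o+d*(.553-o[0])/d[0])"
python3 -m inch '[{"slide":[0,0,0],"turn":[0,0,0]},{"slide":[0,0,0],"turn":[0,0,0]},{"slide":[0,0,0],"turn":[0,0,0]},{"slide":[0,0,0],"turn":[0,0,0]},{"slide":[0,0,0],"turn":[0,0,0]}]' 0 50
python3 -m inch '[{"slide":[0,0,0],"turn":[0,0,0]},{"slide":[0,0,0],"turn":[0,0,0]}]'
```

```text
[ 0.553      -0.04538677  0.08791368]
clock: 6.02
ee_pos: [0.5531, -0.0767, 0.0532]
tcp_rot: [[0.999, 0.043, 0.0], [0.043, -0.999, -0.0], [0.0, 0.0, -1.0]]
force: [-0.6, -0.8, 1.5]
width: 0.0167
grip_force: 50.0
clock: 6.28
ee_pos: [0.5531, -0.0767, 0.0532]
tcp_rot: [[0.999, 0.043, 0.0], [0.043, -0.999, -0.0], [0.0, 0.0, -1.0]]
force: [0.4, -1.2, 3.0]
width: 0.0168
grip_force: 50.0
```

Held, with 50 N at width 16.8 mm. Now the first 25° of turn, clockwise.

```bash
python3 -m inch '[{"slide":[0.001,0.018,0.012],"turn":[0,0,0]},{"slide":[0.002,0.035,0.026],"turn":[0,0,0]},{"slide":[0.002,0.05,0.042],"turn":[0,0,0]},{"slide":[0.003,0.065,0.058],"turn":[0,0,0]},{"slide":[0.003,0.077,0.076],"turn":[0,0,0]}]'
python3 -m inch '[{"slide":[0,0.011,0.019],"turn":[0,0,0]},{"slide":[0.001,0.02,0.038],"turn":[0,0,0]},{"slide":[0.001,0.028,0.059],"turn":[0,0,0]},{"slide":[0.001,0.034,0.08],"turn":[0,0,0]},{"slide":[0.002,0.038,0.101],"turn":[0,0,0]}]'
```

```text
clock: 6.9
ee_pos: [0.5524, -0.0622, 0.0681]
tcp_rot: [[0.999, 0.044, -0.003], [0.044, -0.999, -0.002], [-0.003, 0.002, -1.0]]
force: [-6.6, -12.2, 3.0]
width: 0.017
grip_force: 50.0
clock: 7.52
ee_pos: [0.552, -0.0551, 0.0877]
tcp_rot: [[0.999, 0.044, -0.005], [0.044, -0.999, -0.002], [-0.005, 0.002, -1.0]]
force: [-7.3, -14.8, -3.5]
width: 0.0167
grip_force: 50.0
```

```bash
python3 - <<'E'
from scipy.optimize import least_squares
import numpy as np
P=np.array([[-.0767,.0532],[-.0622,.0681],[-.0551,.0877]])
f=least_squares(lambda c:np.hypot(*(P-c).T)-.05,[-.105,.097]); c=f.x; print(c,f.fun)
print(np.degrees(np.arctan2(-(P-c)[:,0],(P-c)[:,1])))
E
```

```text
[-0.1045926   0.09467486] [-1.83887037e-05  3.35477582e-05 -1.83419803e-05]
[-146.07845158 -122.08257411  -98.02171933]
```

```bash
cat > rows.py <<'E'
import numpy as np, sys, json
# usage: rows.py x y z(commanded) cy cz th0 step ncalls xt
x,y,z,cy,cz,th,st,n,xt=map(float,sys.argv[1:10]); p=np.array([x,y,z])
for k in range(int(n)):
    rows=[]
    for j in range(1,6):
        t=np.radians(th+st*j); q=np.array([xt,cy-.05*np.sin(t),cz+.05*np.cos(t)]); rows.append(np.round((q-p)/.2,3))
    th+=5*st; p=p+rows[-1]*.2
    print(round(th),[r.tolist() for r in rows])
print(np.round(p,4))
E
python3 rows.py .554 -.0536 .0884 -.1046 .0947 -98 5 12 .5525
```

```text
-73 [[-0.008, -0.005, 0.018], [-0.008, -0.005, 0.04], [-0.008, -0.007, 0.062], [-0.008, -0.01, 0.083], [-0.008, -0.016, 0.105]]
-48 [[0.0, -0.007, 0.02], [0.0, -0.016, 0.04], [0.0, -0.027, 0.059], [0.0, -0.039, 0.077], [0.0, -0.053, 0.094]]
-23 [[0.0, -0.016, 0.015], [0.0, -0.032, 0.03], [0.0, -0.05, 0.042], [0.0, -0.069, 0.053], [0.0, -0.088, 0.063]]
2 [[0.0, -0.021, 0.007], [0.0, -0.042, 0.013], [0.0, -0.063, 0.017], [0.0, -0.085, 0.019], [0.0, -0.107, 0.019]]
27 [[0.0, -0.021, -0.001], [0.0, -0.043, -0.005], [0.0, -0.064, -0.01], [0.0, -0.085, -0.018], [0.0, -0.104, -0.027]]
52 [[0.0, -0.019, -0.01], [0.0, -0.037, -0.023], [0.0, -0.054, -0.037], [0.0, -0.07, -0.052], [0.0, -0.084, -0.069]]
77 [[0.0, -0.013, -0.017], [0.0, -0.024, -0.036], [0.0, -0.033, -0.056], [0.0, -0.041, -0.076], [0.0, -0.047, -0.097]]
102 [[0.0, -0.004, -0.022], [0.0, -0.006, -0.043], [0.0, -0.006, -0.065], [0.0, -0.004, -0.087], [0.0, -0.001, -0.108]]
127 [[0.0, 0.006, -0.022], [0.0, 0.013, -0.042], [0.0, 0.022, -0.062], [0.0, 0.033, -0.081], [0.0, 0.045, -0.099]]
152 [[0.0, 0.014, -0.017], [0.0, 0.03, -0.032], [0.0, 0.046, -0.047], [0.0, 0.064, -0.059], [0.0, 0.083, -0.07]]
177 [[0.0, 0.019, -0.01], [0.0, 0.04, -0.017], [0.0, 0.061, -0.023], [0.0, 0.082, -0.027], [0.0, 0.104, -0.029]]
202 [[0.0, 0.022, -0.0], [0.0, 0.043, 0.001], [0.0, 0.065, 0.005], [0.0, 0.086, 0.01], [0.0, 0.107, 0.018]]
[ 0.5524 -0.0858  0.0484]
```

```bash
python3 -m inch '[{"slide":[-0.008,-0.005,0.018],"turn":[0,0,0]},{"slide":[-0.008,-0.005,0.04],"turn":[0,0,0]},{"slide":[-0.008,-0.007,0.062],"turn":[0,0,0]},{"slide":[-0.008,-0.01,0.083],"turn":[0,0,0]},{"slide":[-0.008,-0.016,0.105],"turn":[0,0,0]}]'
python3 -m inch '[{"slide":[0,-0.007,0.02],"turn":[0,0,0]},{"slide":[0,-0.016,0.04],"turn":[0,0,0]},{"slide":[0,-0.027,0.059],"turn":[0,0,0]},{"slide":[0,-0.039,0.077],"turn":[0,0,0]},{"slide":[0,-0.053,0.094],"turn":[0,0,0]}]'
python3 -m inch '[{"slide":[0,-0.016,0.015],"turn":[0,0,0]},{"slide":[0,-0.032,0.03],"turn":[0,0,0]},{"slide":[0,-0.05,0.042],"turn":[0,0,0]},{"slide":[0,-0.069,0.053],"turn":[0,0,0]},{"slide":[0,-0.088,0.063],"turn":[0,0,0]}]'
```

```text
clock: 8.15
ee_pos: [0.5521, -0.0568, 0.1094]
tcp_rot: [[0.999, 0.044, -0.001], [0.044, -0.999, -0.0], [-0.001, 0.0, -1.0]]
force: [-0.2, -5.0, -8.2]
width: 0.0167
grip_force: 50.0
clock: 8.78
ee_pos: [0.5526, -0.0675, 0.1283]
tcp_rot: [[0.999, 0.043, 0.0], [0.043, -0.999, 0.0], [0.0, -0.0, -1.0]]
force: [4.2, -4.0, -14.6]
width: 0.0168
grip_force: 50.0
clock: 9.4
ee_pos: [0.5533, -0.0845, 0.1407]
tcp_rot: [[0.999, 0.043, 0.002], [0.043, -0.999, 0.001], [0.002, -0.001, -1.0]]
force: [11.3, 1.7, -19.6]
width: 0.0166
grip_force: 50.0
```

```bash
cat > fit.py <<'E'
from scipy.optimize import least_squares
import numpy as np
# y,z,Fy,Fz while turning clockwise
D=np.array([l.split() for l in open("d.txt") if l.strip()],float); P=D[:,:2]
f=least_squares(lambda c:np.hypot(*(P-c).T)-.05,[-.105,.097]); c=f.x; print(c,np.round(f.fun*1e3,2))
th=np.arctan2(-(P-c)[:,0],(P-c)[:,1]); r=np.c_[-np.sin(th),np.cos(th)]; t=np.c_[-np.cos(th),-np.sin(th)]
Ft=(D[:,2:4]*t).sum(1); Fr=(D[:,2:4]*r).sum(1)
for a in zip(np.degrees(th),Ft,Fr): print(np.round(a,1))
E
cat > d.txt <<'E'
-.0622 .0681 -12.2 3.0
-.0551 .0877 -14.8 -3.5
-.0568 .1094 -5 -8.2
-.0675 .1283 -4 -14.6
-.0845 .1407 1.7 -19.6
E
python3 fit.py
```

```text
[-0.1045675   0.09480511] [ 0.08 -0.02 -0.05 -0.04  0.09]
[-122.2   -4.   -11.9]
[-98.2  -5.6 -14.2]
[-73.   -6.4  -7.2]
[-47.9  -8.2 -12.8]
[-23.6  -9.4 -17.3]
```

```bash
sed -i 's/\.05\*/.0487*/g; s/q=np.array(\[xt,cy-.0487\*np.sin(t),/yy=cy-.0487*np.sin(t); q=np.array([xt-.055*(yy-cy),yy,/' rows.py; python3 rows.py .5524 -.085 .1408 -.1046 .0948 -23 5 9 .555
```

```text
2 [[0.009, -0.023, 0.002], [0.01, -0.043, 0.007], [0.011, -0.064, 0.011], [0.012, -0.085, 0.013], [0.013, -0.106, 0.013]]
27 [[0.002, -0.022, -0.001], [0.003, -0.043, -0.005], [0.004, -0.063, -0.01], [0.005, -0.083, -0.017], [0.006, -0.103, -0.026]]
52 [[0.001, -0.018, -0.011], [0.002, -0.036, -0.023], [0.003, -0.052, -0.036], [0.004, -0.067, -0.051], [0.005, -0.081, -0.067]]
77 [[0.0, -0.012, -0.017], [0.001, -0.023, -0.036], [0.001, -0.032, -0.055], [0.002, -0.04, -0.075], [0.002, -0.045, -0.095]]
102 [[0.0, -0.004, -0.021], [0.0, -0.006, -0.042], [0.0, -0.006, -0.063], [0.0, -0.005, -0.085], [0.0, -0.001, -0.106]]
127 [[-0.0, 0.005, -0.02], [-0.001, 0.012, -0.04], [-0.001, 0.021, -0.06], [-0.002, 0.032, -0.078], [-0.002, 0.044, -0.096]]
152 [[-0.001, 0.013, -0.016], [-0.002, 0.028, -0.031], [-0.003, 0.044, -0.045], [-0.004, 0.061, -0.057], [-0.005, 0.08, -0.068]]
177 [[-0.001, 0.019, -0.009], [-0.002, 0.039, -0.017], [-0.003, 0.059, -0.022], [-0.004, 0.08, -0.026], [-0.005, 0.101, -0.028]]
202 [[-0.001, 0.021, -0.0], [-0.003, 0.043, 0.001], [-0.004, 0.064, 0.005], [-0.005, 0.084, 0.01], [-0.006, 0.104, 0.017]]
[ 0.554  -0.0864  0.0496]
```

```bash
python3 -m inch '[{"slide":[0.009,-0.023,0.002],"turn":[0,0,0]},{"slide":[0.01,-0.043,0.007],"turn":[0,0,0]},{"slide":[0.011,-0.064,0.011],"turn":[0,0,0]},{"slide":[0.012,-0.085,0.013],"turn":[0,0,0]},{"slide":[0.013,-0.106,0.013],"turn":[0,0,0]}]'
python3 -m inch '[{"slide":[0.002,-0.022,-0.001],"turn":[0,0,0]},{"slide":[0.003,-0.043,-0.005],"turn":[0,0,0]},{"slide":[0.004,-0.063,-0.01],"turn":[0,0,0]},{"slide":[0.005,-0.083,-0.017],"turn":[0,0,0]},{"slide":[0.006,-0.103,-0.026],"turn":[0,0,0]}]'
python3 -m inch '[{"slide":[0.001,-0.018,-0.011],"turn":[0,0,0]},{"slide":[0.002,-0.036,-0.023],"turn":[0,0,0]},{"slide":[0.003,-0.052,-0.036],"turn":[0,0,0]},{"slide":[0.004,-0.067,-0.051],"turn":[0,0,0]},{"slide":[0.005,-0.081,-0.067],"turn":[0,0,0]}]'
```

```text
clock: 10.02
ee_pos: [0.5542, -0.1045, 0.1446]
tcp_rot: [[0.999, 0.044, -0.002], [0.044, -0.999, 0.003], [-0.002, -0.003, -1.0]]
force: [-6.6, 8.8, 4.8]
width: 0.0171
grip_force: 50.0
clock: 10.65
ee_pos: [0.5551, -0.1258, 0.1398]
tcp_rot: [[0.999, 0.044, -0.002], [0.044, -0.999, 0.002], [-0.002, -0.002, -1.0]]
force: [-11.0, 5.5, 8.8]
width: 0.0167
grip_force: 50.0
clock: 11.28
ee_pos: [0.5559, -0.143, 0.1265]
tcp_rot: [[0.999, 0.044, -0.003], [0.044, -0.999, 0.0], [-0.003, -0.0, -1.0]]
force: [-13.4, -1.5, 9.4]
width: 0.0168
grip_force: 50.0
```

```bash
python3 -m inch '[{"slide":[-0.006,-0.012,-0.017],"turn":[0,0,0]},{"slide":[-0.006,-0.023,-0.036],"turn":[0,0,0]},{"slide":[-0.006,-0.032,-0.055],"turn":[0,0,0]},{"slide":[-0.006,-0.04,-0.075],"turn":[0,0,0]},{"slide":[-0.006,-0.045,-0.095],"turn":[0,0,0]}]'
python3 -m inch '[{"slide":[0,-0.004,-0.021],"turn":[0,0,0]},{"slide":[0,-0.006,-0.042],"turn":[0,0,0]},{"slide":[0,-0.006,-0.063],"turn":[0,0,0]},{"slide":[0,-0.005,-0.085],"turn":[0,0,0]},{"slide":[0,-0.001,-0.106],"turn":[0,0,0]}]'
python3 -m inch '[{"slide":[0,0.005,-0.02],"turn":[0,0,0]},{"slide":[-0.001,0.012,-0.04],"turn":[0,0,0]},{"slide":[-0.001,0.021,-0.06],"turn":[0,0,0]},{"slide":[-0.002,0.032,-0.078],"turn":[0,0,0]},{"slide":[-0.002,0.044,-0.096],"turn":[0,0,0]}]'
python3 -m inch '[{"slide":[-0.001,0.013,-0.016],"turn":[0,0,0]},{"slide":[-0.002,0.028,-0.031],"turn":[0,0,0]},{"slide":[-0.003,0.044,-0.045],"turn":[0,0,0]},{"slide":[-0.004,0.061,-0.057],"turn":[0,0,0]},{"slide":[-0.005,0.08,-0.068],"turn":[0,0,0]}]'
```

```text
clock: 11.9
ee_pos: [0.5564, -0.1528, 0.1079]
tcp_rot: [[0.999, 0.044, 0.001], [0.044, -0.999, -0.001], [0.001, 0.001, -1.0]]
force: [-4.9, -3.9, 8.2]
width: 0.0169
grip_force: 50.0
clock: 12.52
ee_pos: [0.5564, -0.1539, 0.0864]
tcp_rot: [[0.999, 0.043, 0.001], [0.043, -0.999, -0.003], [0.001, 0.003, -1.0]]
force: [-5.0, -11.5, 2.8]
width: 0.0169
grip_force: 50.0
clock: 13.15
ee_pos: [0.556, -0.1457, 0.0664]
tcp_rot: [[0.999, 0.043, 0.001], [0.043, -0.999, -0.003], [0.001, 0.003, -1.0]]
force: [-1.6, -15.2, -6.8]
width: 0.0173
grip_force: 50.0
clock: 13.78
ee_pos: [0.5553, -0.1294, 0.0516]
tcp_rot: [[0.999, 0.043, 0.002], [0.043, -0.999, -0.003], [0.001, 0.003, -1.0]]
force: [6.2, -13.8, -20.8]
width: 0.0166
grip_force: 50.0
```

```bash
cat >> d.txt <<'E'
-.1045 .1446 8.8 4.8
-.1258 .1398 5.5 8.8
-.143 .1265 -1.5 9.4
-.1528 .1079 -3.9 8.2
-.1539 .0864 -11.5 2.8
-.1457 .0664 -15.2 -6.8
-.1294 .0516 -13.8 -20.8
E
cat >> fit.py <<'E'
g=least_squares(lambda c:np.hypot(*(P-c[:2]).T)-c[2],[-.105,.097,.05]); print("free r",g.x,np.round(g.fun*1e3,2))
# Ft(on tool, clockwise dir) = -(C + A sin(th-a))/r ; fit C fixed .27
A=np.c_[np.sin(th),np.cos(th),np.ones_like(th)]; s=np.linalg.lstsq(A,-Ft*.05,rcond=None)[0]; print(s,np.hypot(*s[:2]), "resid N",np.round((A@s+Ft*.05)/.05,1))
# torque = Amp*sin(th+d) where th+d = angle of heavy side past straight down -> heavy down at th=-d
print("crank angle heavy down",-np.degrees(np.arctan2(s[1],s[0])))
s2=np.linalg.lstsq(A[:,:2],-Ft*.05-.27,rcond=None)[0]; print("C fixed",s2,np.hypot(*s2),-np.degrees(np.arctan2(s2[1],s2[0])))
E
python3 fit.py; python3 rows.py .5532 -.1276 .0507 -.1046 .0955 152 5 5 .554
```

```text
[-0.10451543  0.0947199 ] [-0.01 -0.09 -0.08 -0.02  0.15 -0.12 -0.15 -0.09  0.05  0.08 -0.02 -0.21]
[-122.2   -4.   -11.9]
[-98.1  -5.5 -14.2]
[-72.9  -6.4  -7.2]
[-47.8  -8.1 -12.8]
[-23.5  -9.4 -17.3]
[-0.  -8.8  4.8]
[25.3 -8.7  5.6]
[50.5 -6.3  7.1]
[74.7 -6.9  5.9]
[99.6 -4.7 10.9]
[124.5  -3.   16.4]
[150.   -1.6  24.9]
free r [-0.10452071  0.09474282  0.0499529 ] [ 0.06 -0.03 -0.03  0.01  0.18 -0.1  -0.12 -0.06  0.09  0.13  0.04 -0.15]
[-0.01979836  0.18244661  0.26967361] 0.1835176851853708 resid N [-0.2 -0.3  0.5  0.  -0.5  0.2 -0.2  1.1 -0.9 -0.3 -0.   0.5]
crank angle heavy down -96.19326817613481
C fixed [-0.019835   0.1822877] 0.18336366582904945 -96.21000813533571
177 [[0.009, 0.02, -0.0], [0.008, 0.04, -0.008], [0.007, 0.06, -0.013], [0.006, 0.081, -0.017], [0.005, 0.102, -0.019]]
202 [[-0.001, 0.021, -0.0], [-0.003, 0.043, 0.001], [-0.004, 0.064, 0.005], [-0.005, 0.084, 0.01], [-0.006, 0.104, 0.017]]
227 [[-0.001, 0.02, 0.009], [-0.002, 0.038, 0.02], [-0.003, 0.056, 0.032], [-0.004, 0.072, 0.045], [-0.005, 0.087, 0.06]]
252 [[-0.001, 0.014, 0.016], [-0.001, 0.026, 0.033], [-0.002, 0.037, 0.052], [-0.002, 0.046, 0.071], [-0.003, 0.054, 0.091]]
277 [[-0.0, 0.005, 0.02], [-0.0, 0.009, 0.041], [-0.0, 0.011, 0.062], [-0.0, 0.011, 0.083], [-0.0, 0.01, 0.105]]
[ 0.5514 -0.0562  0.1015]
```

```bash
sed -i 's/\.0487\*/.0497*/g' rows.py; python3 rows.py .5546 -.1274 .0518 -.1046 .0935 152 5 4 .5545
```

```text
177 [[0.005, 0.017, -0.02], [0.004, 0.037, -0.028], [0.003, 0.058, -0.034], [0.001, 0.079, -0.038], [0.0, 0.101, -0.04]]
202 [[-0.001, 0.022, 0.0], [-0.002, 0.043, 0.002], [-0.003, 0.065, 0.005], [-0.004, 0.086, 0.011], [-0.006, 0.106, 0.018]]
227 [[-0.001, 0.02, 0.009], [-0.002, 0.039, 0.02], [-0.003, 0.057, 0.032], [-0.004, 0.073, 0.046], [-0.004, 0.089, 0.061]]
252 [[-0.001, 0.014, 0.017], [-0.002, 0.026, 0.034], [-0.003, 0.037, 0.053], [-0.003, 0.047, 0.072], [-0.003, 0.054, 0.093]]
[ 0.552  -0.0574  0.0782]
```

```bash
python3 -m inch '[{"slide":[0.004,0.018,-0.017],"turn":[0,0,0]},{"slide":[0.004,0.037,-0.028],"turn":[0,0,0]},{"slide":[0.003,0.058,-0.034],"turn":[0,0,0]},{"slide":[0.001,0.079,-0.038],"turn":[0,0,0]},{"slide":[0,0.101,-0.04],"turn":[0,0,0]}]'
python3 -m inch '[{"slide":[-0.001,0.022,0],"turn":[0,0,0]},{"slide":[-0.002,0.043,0.002],"turn":[0,0,0]},{"slide":[-0.003,0.065,0.005],"turn":[0,0,0]},{"slide":[-0.004,0.086,0.011],"turn":[0,0,0]},{"slide":[-0.006,0.106,0.018],"turn":[0,0,0]}]'
python3 -m inch '[{"slide":[-0.001,0.02,0.009],"turn":[0,0,0]},{"slide":[-0.002,0.039,0.02],"turn":[0,0,0]},{"slide":[-0.003,0.057,0.032],"turn":[0,0,0]},{"slide":[-0.004,0.073,0.046],"turn":[0,0,0]},{"slide":[-0.004,0.089,0.061],"turn":[0,0,0]}]'
python3 -m inch '[{"slide":[-0.001,0.014,0.017],"turn":[0,0,0]},{"slide":[-0.002,0.026,0.034],"turn":[0,0,0]},{"slide":[-0.003,0.037,0.053],"turn":[0,0,0]},{"slide":[-0.003,0.047,0.072],"turn":[0,0,0]},{"slide":[-0.003,0.054,0.093],"turn":[0,0,0]}]'
```

```text
clock: 14.4
ee_pos: [0.5544, -0.1071, 0.0447]
tcp_rot: [[0.999, 0.043, -0.0], [0.043, -0.999, 0.0], [-0.0, -0.0, -1.0]]
force: [-6.2, -2.5, 3.1]
width: 0.0166
grip_force: 50.0
clock: 15.02
ee_pos: [0.5535, -0.086, 0.0482]
tcp_rot: [[0.999, 0.043, 0.0], [0.043, -0.999, -0.0], [0.0, 0.0, -1.0]]
force: [-2.7, -4.4, 2.5]
width: 0.0171
grip_force: 50.0
clock: 15.65
ee_pos: [0.5528, -0.0683, 0.0602]
tcp_rot: [[0.999, 0.044, 0.0], [0.044, -0.999, -0.001], [0.0, 0.001, -1.0]]
force: [-3.4, -6.3, 2.4]
width: 0.0169
grip_force: 50.0
clock: 16.27
ee_pos: [0.5523, -0.0573, 0.0785]
tcp_rot: [[0.999, 0.043, 0.001], [0.043, -0.999, -0.0], [0.001, 0.0, -1.0]]
force: [0.7, -5.6, -4.2]
width: 0.0168
grip_force: 50.0
```

```bash
cat >> d.txt <<'E'
-.1071 .0447 -2.5 3.1
-.086 .0482 -4.4 2.5
-.0683 .0602 -6.3 2.4
-.0573 .0785 -5.6 -4.2
E
python3 fit.py | tail -8; python3 rows.py .5520 -.0574 .0782 -.1046 .0938 252 5 7 .5545
```

```text
[-133.6   -2.6   -6.2]
[-108.9   -5.8   -3.9]
free r [-0.10451594  0.09469839  0.04997461] [ 0.01 -0.07 -0.05  0.02  0.19 -0.07 -0.1  -0.05  0.08  0.1  -0.01 -0.21
  0.09  0.07  0.04 -0.06]
[-0.02400827  0.17082064  0.27686123] 0.17249952847675112 resid N [ 0.2 -0.   0.6  0.1 -0.5  0.2 -0.3  1.1 -0.9 -0.2  0.2  0.8 -0.6 -0.6
  0.9 -0.9]
crank angle heavy down -98.00032639270404
C fixed [-0.02515178  0.17043523] 0.1722811032987649 -98.39476742403892
277 [[-0.001, 0.006, 0.022], [-0.001, 0.01, 0.043], [-0.001, 0.012, 0.065], [-0.001, 0.012, 0.087], [-0.001, 0.011, 0.108]]
302 [[0.0, -0.004, 0.022], [0.0, -0.009, 0.043], [0.001, -0.017, 0.063], [0.001, -0.026, 0.083], [0.002, -0.036, 0.102]]
327 [[0.001, -0.013, 0.018], [0.001, -0.026, 0.034], [0.002, -0.042, 0.05], [0.003, -0.058, 0.064], [0.004, -0.076, 0.076]]
352 [[0.001, -0.018, 0.011], [0.002, -0.038, 0.021], [0.003, -0.058, 0.028], [0.004, -0.079, 0.034], [0.006, -0.1, 0.038]]
377 [[0.001, -0.022, 0.002], [0.002, -0.044, 0.002], [0.003, -0.065, 0.001], [0.004, -0.087, -0.003], [0.005, -0.108, -0.008]]
402 [[0.002, -0.02, -0.008], [0.003, -0.04, -0.017], [0.004, -0.059, -0.027], [0.005, -0.077, -0.04], [0.006, -0.093, -0.053]]
427 [[0.0, -0.016, -0.016], [0.001, -0.03, -0.032], [0.002, -0.042, -0.05], [0.003, -0.053, -0.068], [0.003, -0.063, -0.088]]
[ 0.557  -0.1504  0.1132]
```

The fit is clean: clutch 0.277 N m, load 0.172 N m, heavy side down at a crank angle of about -98° (262°). I'll rock slowly across that angle in both directions, with a reading at every step, to sharpen it.

```bash
( python3 -m inch '[{"slide":[0,0.006,0.021],"turn":[0,0,0]}]'
python3 -m inch '[{"slide":[0,0.004,0.021],"turn":[0,0,0]}]'
python3 -m inch '[{"slide":[0,0.002,0.022],"turn":[0,0,0]}]'
python3 -m inch '[{"slide":[0,0,0.022],"turn":[0,0,0]}]'
python3 -m inch '[{"slide":[0,-0.002,0.022],"turn":[0,0,0]}]'
python3 -m inch '[{"slide":[0,-0.004,0.021],"turn":[0,0,0]}]'
python3 -m inch '[{"slide":[0,-0.005,0.021],"turn":[0,0,0]}]'
echo back
python3 -m inch '[{"slide":[0,0.005,-0.021],"turn":[0,0,0]}]'
python3 -m inch '[{"slide":[0,0.004,-0.021],"turn":[0,0,0]}]'
python3 -m inch '[{"slide":[0,0.002,-0.022],"turn":[0,0,0]}]'
python3 -m inch '[{"slide":[0,0,-0.022],"turn":[0,0,0]}]'
python3 -m inch '[{"slide":[0,-0.002,-0.022],"turn":[0,0,0]}]'
python3 -m inch '[{"slide":[0,-0.004,-0.021],"turn":[0,0,0]}]'
python3 -m inch '[{"slide":[0,-0.006,-0.021],"turn":[0,0,0]}]'
python3 -m inch '[{"slide":[0,-0.008,-0.020],"turn":[0,0,0]}]'
python3 -m inch '[{"slide":[0,-0.009,-0.020],"turn":[0,0,0]}]'
) | grep -E 'back|ee_pos|force: \['
```

```text
ee_pos: [0.5522, -0.0561, 0.0827]
force: [1.2, -4.7, -4.0]
ee_pos: [0.5521, -0.0553, 0.0868]
force: [1.5, -4.3, -4.3]
ee_pos: [0.5521, -0.0548, 0.0912]
force: [2.7, -3.7, -4.5]
ee_pos: [0.5521, -0.0547, 0.0956]
force: [3.2, -1.4, -5.3]
ee_pos: [0.5521, -0.055, 0.1]
force: [3.1, 0.5, -6.3]
ee_pos: [0.5521, -0.0557, 0.1042]
force: [3.7, 3.6, -6.1]
ee_pos: [0.5521, -0.0567, 0.1085]
force: [3.8, 3.1, -5.5]
back
ee_pos: [0.5522, -0.0559, 0.1051]
force: [-1.5, 3.6, 6.1]
ee_pos: [0.5522, -0.0551, 0.1005]
force: [-1.0, 2.5, 4.9]
ee_pos: [0.5521, -0.0547, 0.096]
force: [-0.5, 1.6, 6.0]
ee_pos: [0.5522, -0.0548, 0.0916]
force: [-1.2, 1.9, 5.3]
ee_pos: [0.5522, -0.0553, 0.0872]
force: [-1.9, 1.8, 4.6]
ee_pos: [0.5522, -0.0561, 0.083]
force: [-0.9, 1.7, 6.4]
ee_pos: [0.5523, -0.0573, 0.0789]
force: [-0.7, 2.1, 6.2]
ee_pos: [0.5523, -0.0588, 0.0749]
force: [-1.4, 3.6, 6.1]
ee_pos: [0.5524, -0.0606, 0.071]
force: [-0.8, 2.4, 7.1]
```

```bash
python3 - <<'E'
import numpy as np
D=[list(map(float,l.split()))+[1] for l in open("d.txt") if l.strip()]
cw="-.0561 .0827 -4.7 -4.0;-.0553 .0868 -4.3 -4.3;-.0548 .0912 -3.7 -4.5;-.0547 .0956 -1.4 -5.3;-.055 .1 .5 -6.3;-.0557 .1042 3.6 -6.1;-.0567 .1085 3.1 -5.5"
cc="-.0559 .1051 3.6 6.1;-.0551 .1005 2.5 4.9;-.0547 .096 1.6 6;-.0548 .0916 1.9 5.3;-.0553 .0872 1.8 4.6;-.0561 .083 1.7 6.4;-.0573 .0789 2.1 6.2;-.0588 .0749 3.6 6.1;-.0606 .071 2.4 7.1"
D=np.array(D+[list(map(float,r.split()))+[1] for r in cw.split(";")]+[list(map(float,r.split()))+[-1] for r in cc.split(";")])
c=[-.1045,.0947]; th=np.arctan2(-(D[:,0]-c[0]),D[:,1]-c[1])
Q=-.05*(D[:,2]*-np.cos(th)+D[:,3]*-np.sin(th))
def go(m,n):
    A=np.c_[np.sin(th),np.cos(th),D[:,4]][m]; s,*_=np.linalg.lstsq(A,Q[m],rcond=None); r=A@s-Q[m]; V=np.linalg.inv(A.T@A)*r.var()
    print(n,s,np.hypot(*s[:2]),"down at",-np.degrees(np.arctan2(s[1],s[0])),"+-",np.degrees(np.sqrt(V[0,0])/np.hypot(*s[:2])))
go(D[:,4]>-9,"all"); go(D[:,4]>0,"cw")
for d in(1,-1):
    m=(D[:,4]==d)&(np.arange(len(D))>15); print(np.c_[np.degrees(th[m]),Q[m]].round(3).tolist())
E
```

```text
all [-0.00994952  0.17094356  0.27685186] 0.1712328597143383 down at -93.33105766833363 +- 1.961579348149398
cw [-0.01537199  0.16977743  0.27258692] 0.17047191449223623 down at -95.17356758551881 +- 2.7666436557805314
[[-103.925, 0.251], [-99.122, 0.246], [-94.028, 0.237], [-88.965, 0.264], [-83.889, 0.316], [-78.984, 0.334], [-73.896, 0.307]]
[[-77.921, -0.261], [-83.304, -0.229], [-88.505, -0.298], [-93.569, -0.27], [-98.667, -0.241], [-103.59, -0.331], [-108.508, -0.327], [-113.425, -0.351], [-118.363, -0.369]]
```

The combined estimate is about -94° ± 2. I'll bring the grip there and let it rest.

```bash
python3 -m inch '[{"slide":[0,0.009,0.02],"turn":[0,0,0]},{"slide":[0,0.017,0.04],"turn":[0,0,0]},{"slide":[0,0.023,0.061],"turn":[0,0,0]},{"slide":[0,0.027,0.082],"turn":[0,0,0]},{"slide":[0,0.029,0.104],"turn":[0,0,0]}]'
python3 -m inch '[{"slide":[0,-0.001,0],"turn":[0,0,0]},{"slide":[0,-0.001,0],"turn":[0,0,0]},{"slide":[0,-0.001,0],"turn":[0,0,0]},{"slide":[0,-0.001,0],"turn":[0,0,0]},{"slide":[0,-0.001,0],"turn":[0,0,0]}]'
python3 - <<'E'
from h import *
s=arm.observe(); print(s["qvel"]); im=read_camera("wrist"); im2=read_camera("top"); cv2.imwrite("pics/f.png",np.hstack([im[:300,150:450],cv2.resize(im2[60:310,220:440],(264,300))]))
y,z=s["ee_pos"][1:]; print(np.degrees(np.arctan2(-(y+.1045),z-.0947)))
E
```

```text
clock: 18.9
ee_pos: [0.5521, -0.0548, 0.0913]
tcp_rot: [[0.999, 0.044, 0.0], [0.044, -0.999, 0.0], [0.0, -0.0, -1.0]]
force: [4.7, 0.3, -5.3]
width: 0.017
grip_force: 50.0
clock: 19.52
ee_pos: [0.5521, -0.0549, 0.0915]
tcp_rot: [[0.999, 0.043, 0.0], [0.043, -0.999, 0.0], [0.0, -0.0, -1.0]]
force: [0.2, 4.3, 5.4]
width: 0.0168
grip_force: 50.0
[-0.03619966 -0.02114101  0.02245237 -0.07761438 -0.00608997  0.117632  ]
-93.64339266394454
```

View pics/f.png

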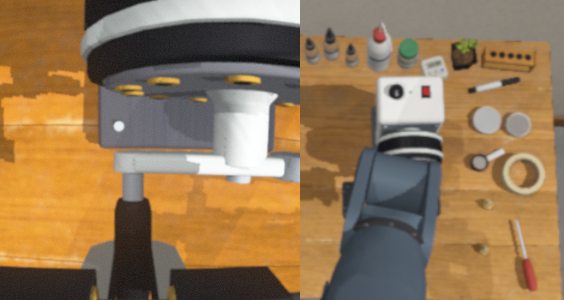

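The picture shows the crank nearly level to the left, with the grip (crop column 132, rows 200–300) between the fingers. The weights, screwdriver and other items at the right are where they were. Handing in.

```bash
python3 -c "
from workcell import job
print(job.job_done())"
```

```text
the job is handed in; nothing more can be done
None
```

I turned the drum about 370° clockwise by its grip, felt the heavy side straight down at a crank angle of about −94° (give or take 2–3°), and handed it in at rest at −93.6° with the grip still held at 50 N, after about 20 s; one first grasp closed on air above the grip and was redone.

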